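Unlock and push out the filter slide with the release pin

ROBOT

A 6-joint arm with a two-finger parallel gripper is mounted at the origin on a cart in front of the work surface, level with it; the furniture and walls round the work are solid. World frame = base frame: x ahead of the robot, y to its left, z up, the work surface at z = 0. Lengths are in m, angles in rad, forces in N, time in s.
With the tool pointing down it reaches from about 0.275 to 0.875 m from the base axis. Payload 12.5 kg.
Tool frame: the origin (TCP) lies on the centre line of the jaws, within the pads' length; the fingertips stand r.finger_overhang ahead of it and the grasp point (between the pads) lies 3 mm ahead of it (r.finger_overhang is the distance from the TCP to the fingertips, in m); z points along the fingers, y is the direction in which the jaws open and shut (so a half turn about z gives the same grasp; the last joint's range is limited). The gripper opens to 85 mm and grips with 20 to 120 N. Pads are 22 mm wide; open, the fingers measure 114 mm over their backs; the gripper's body (76 mm by 85 mm) begins 54 mm behind the grasp point. The pads swing forward as they close: fully open they stand 13 mm farther back than shut.
Start: joints at [1.174, 0.351, 1.652, -0, 1.139, -0.085], TCP at [0.169, 0.523, 0.253] pointing down, gripper open.
Joint ranges: [-2.75, 2.75], [-0.79, 2.1], [0.01, 2.65], [-1.57, 4.71], [0.07, 3.14], [-2.87, 2.87]. Speed limits (rad/s): [2.22, 2.22, 2.79, 3.14, 3.14, 3.14].

INTERFACE

Orientations are given as a unit quaternion [x, y, z, w].
In Python, from cell import r, optics gives the robot as it stands. The module is installed in compiled form; this text tells all that it offers. Calls block until the motion is done:
- r.move_to(position, orientation): joint-space move of the TCP to a pose.
- r.move_linear(position, rot=None, vel=0.15): straight line of the TCP; rot=None keeps the orientation; vel is the mean speed in m/s.
- r.set_joints(angles): joint-space move.
- r.set_gripper(opening, squeeze=None): opening from 0.0 (shut) to 1.0 (fully open); squeeze is the grip in N (None keeps the last); returns when the fingers have stopped.
- r.sleep(seconds).
- r.inverse_kinematics(position, orientation): joint angles nearest the present ones, or None.
- optics.get_image(name): name is "scene" or "top"; returns a dict with "pixels" (420x560x3 uint8, red, green, blue), "depth" (420x560 float32, m along the optical axis (not along the pixel's ray), 0 where there is no reading), "fx", "fy", "cx", "cy" (pixels), "camera_from_world" (4x4, takes a point from world to camera coordinates). Camera axes: x right, y down, z forward; pixel columns grow to the right and rows downward; lengths in m; the calibration is good to about 2 mm. A picture is of the moment at which its call begins.
A pose or a line that the arm cannot do raises r.PlanningError and nothing moves.
- r.hand_in(): hands the job in, once; it reports no verdict.
Readings, each from a call of its own:
- r.current_t(): time.
- r.current_q(): joint angles.
- r.current_qvel(): joint speeds.
- r.current_effort(): joint torques, N m.
- r.current_tool_pos(): TCP position.
- r.current_ee_rot(): TCP orientation.
- r.current_contact_force(): force on the tool from outside, world axes, zero at the start.
- r.current_torque(): the same for the moment, N m.
- r.current_opening(): opening from 0.0 (shut) to 1.0 (fully open).
Only numpy, scipy, OpenCV 4.12 (cv2) and the standard library are available. Lean on these libraries where they do the work, as an engineer would, in place of code of your own. Each camera call takes 0.05 s, during which the arm holds its last target.

TASK

Take the release pin out of its stand and press it down the hole in the nose of the filter slide, before the slide has moved, until the sunken button is held fully down. Keeping the button down all the way, push the slide out with the pin, gently and without forcing anything, until it is far enough out to lock there when the pin is lifted. Then put the pin back upright in its stand, and leave the other things on the bench where they are.

Things in the scene. Friction and masses are not known exactly. Their poses are not given: they have to be found in the camera images.
- filter_unit: Grey steel filter unit fixed to the bench, a box 80 (x) x 76 (y) x 54 mm high; two brass hose tails (22 mm) at its back (+x), mounting feet 4 mm high at its sides (to y = +-54 mm). Origin: centre of its underside, z up. Its -x axis points out of its open front, where the slide's nose stands out; the slide moves out along -x. The roof lies 10 mm above the nose's top.
- hole_mouth (a point): Centre of the mouth of the round hole in the level top of the slide's nose; moves with the slide, axes as the unit's. The nose is an aluminium block 44 (x) x 60 (y) mm, top 44 mm above the bench; at home the hole is 64 mm in front of the unit's origin. Hole vertical, 15 mm wide, 3 mm chamfer. The button in it lies 8 to 20 mm below the mouth: unmeasured, differs each time, must be felt.
- slide (a joint): How far the filter slide is out, m: 0 home, 0.060 at its end stop. Friction 2.5 N. A toothed latch inside holds it at home, catches it again every 12 mm on the way if the button comes up, and locks it out (no way back) if the button comes up beyond 0.048.
- release (a joint): How far the sunken steel button (12 mm wide, in the nose's hole) is pressed, m: 0 up, 0.006 at its hard bottom stop. Spring: 2 N to start it, then 1 N per mm, 8 N at the stop. The latch is free from 0.004 on. It springs up when let go. It must not be loaded with more than 15 N, nor the slide by the pin.
- pin_grip (a point): Centre of the square handle of the loose steel release pin: 20 x 20 mm in section, 50 mm high (25 mm above and below this point), faces across the point's x and y axes. Below it a round collar 28 mm wide, 4 mm thick, then the round shaft, 8 mm wide, 47 mm long. Whole pin 101 mm, 0.1 kg; z runs up along it.
- pin_tip (a point): Lower end of the pin's shaft, on its axis, 76 mm below pin_grip. On the way from the stand to the filter unit it must pass over the bench vise, which stands between them and is about 140 mm high: carry the tip at 180 mm or higher there.
- stand_mouth (a point): Centre of the mouth of the hole in the pin stand's top, 52 mm above the bench. The stand is a dark steel block 48 x 48 mm, fixed, on a foot 58 x 58 x 5 mm; its vertical hole is 15 mm wide, 50 mm deep, with a 3 mm chamfer. The pin stands in it, shaft down, collar resting on the stand's top (tip 47 mm below the mouth).
- tee: Loose iron pipe tee, 66x61x49 mm, origin at its underside; a bystander.
- coupling: Loose grey pipe coupling standing on end, 44 mm wide, 41 mm high, origin at its underside; a bystander.
- tape_reel: Loose small reel of white thread seal tape, lying flat, 49 mm wide, 14 mm high, origin at its underside; a bystander.
- conduit: Loose grey conduit body, 36x130x39 mm, long along its y axis, origin at its underside; a bystander.
There are look-alikes about, which are no part of the job. Leave any purple look-alike of the part that bears pin_grip alone.

How it is judged:
On the way, in this order (a step that is already met when the one before it is completed fails the run):
1. with the slide still home, the pin is in the hole and holds the button down (value of joint release above 0.0037 m and value of joint slide below 0.004 m and horizontal distance between pin_tip and hole_mouth below 0.007 m and z of pin_tip in the frame of hole_mouth below -0.007 m), for 0.2 s.
2. the pin, still in the hole, has pushed the slide out by more than 47 mm (value of joint slide above 0.047 m and horizontal distance between pin_tip and hole_mouth below 0.007 m and z of pin_tip in the frame of hole_mouth below -0.007 m), for 0.05 s.
At the end, for the whole second after the job is handed in: The slide is locked out (more than 45 mm, with the button sprung up again to within 1.5 mm) and the pin stands upright (within 0.15 rad) in its stand, tip more than 42 mm below the mouth, at rest and let go (value of joint slide above 0.045 m and value of joint release below 0.0015 m and horizontal distance between pin_tip and stand_mouth below 0.008 m and z of pin_tip in the frame of stand_mouth below -0.042 m and angle between pin_grip's own z axis and vertical below 0.15 rad and linear speed of pin below 0.02 m/s and contact force between the fingers and pin below 0.1 N); the robot touches nothing.
It fails at once if the pin presses or pushes on the slide or its button with more than 15 N (contact force between pin and slide above 15 N).
It fails at once if the robot itself pushes on the slide or the unit with more than 5 N (contact force between any of the arm, the fingers and filter_unit above 5 N).
It fails at once if the button comes up while the slide is on its way (8 to 42 mm out) (value of joint slide between 0.008 and 0.042 m and value of joint release below 0.002 m).
It fails at once if a bystander is shifted by more than 20 mm (distance of any of tee, coupling, tape_reel, conduit from where it was at the start of the episode above 0.02 m).
It also fails if it takes over 64 s, if anything falls off the work surface, if the arm or the gripper's body presses on something with over 40 N, if the wrist force passes 120 N, or if a joint passes its speed limit or range.

## Working session

There is one attempt and no reset: what is moved stays moved. The work goes in short steps, each a Python script; the robot and the scene stay as the last script left them, time stands still between calls to the robot, and variables do not carry over. Pictures are saved under pics/ and viewed, and the job is handed in when it is done.

```bash
mkdir -p pics; ls
python3 - <<'E'
from cell import r, optics
import cv2,numpy as np,pickle
d={}
for n in("scene","top"):
    im=optics.get_image(n); d[n]=im
    cv2.imwrite(f"pics/{n}0.png",cv2.cvtColor(im["pixels"],cv2.COLOR_RGB2BGR))
    print(n,im["fx"],im["cx"],im["cy"],np.round(im["camera_from_world"],3).tolist())
pickle.dump(d,open("im0.pkl","wb"))
print(r.current_t(),r.finger_overhang,r.current_ee_rot(),r.current_tool_pos(),r.current_opening(),r.current_contact_force())
E
```

```text
pics
scene 528.9859121425344 286.0966333475509 209.74123076420682 [[0.427, -0.904, -0.009, -0.38], [-0.496, -0.227, -0.838, 0.283], [0.756, 0.362, -0.546, 1.075], [0.0, 0.0, 0.0, 1.0]]
top 494.7911822812171 282.0530354394235 204.36341266627997 [[0.004, -1.0, 0.006, -0.166], [-0.989, -0.005, -0.144, 0.508], [0.144, -0.006, -0.989, 1.402], [0.0, 0.0, 0.0, 1.0]]
0.1 0.022 [ 1.55282713e-01  9.87869937e-01 -5.03230711e-04 -1.19302121e-04] [0.16862194 0.52324334 0.2528145 ] 1.0043266840669713 [0.10560006 0.17125984 0.62924205]
```

View pics/scene0.png

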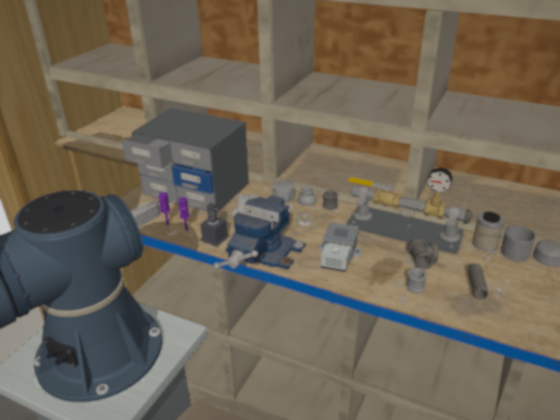

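View pics/top0.png

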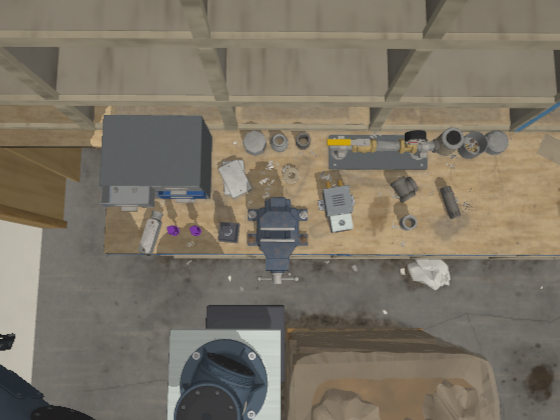

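The top view shows the stand and pin at about (229,232), the vise at (278,235) and the filter unit at about (340,205), with its nose hole near (342,223). The purple look-alikes are at (173,230) and (195,230).

```bash
cat > h.py <<'E'
import numpy as np,cv2,pickle
def world(im):
    d=im["depth"]; v,u=np.mgrid[:d.shape[0],:d.shape[1]]
    P=np.stack([(u-im["cx"])/im["fx"]*d,(v-im["cy"])/im["fy"]*d,d],-1)
    T=np.linalg.inv(im["camera_from_world"])
    W=P@T[:3,:3].T+T[:3,3]; W[d==0]=np.nan; return W
def crop(im,u0,u1,v0,v1,s,name):
    c=cv2.cvtColor(im["pixels"][v0:v1,u0:u1],cv2.COLOR_RGB2BGR)
    cv2.imwrite(name,cv2.resize(c,None,fx=s,fy=s,interpolation=cv2.INTER_CUBIC))
E
python3 - <<'E'
from h import *
d=pickle.load(open("im0.pkl","rb"))
crop(d["top"],200,370,170,290,4.5,"pics/c_top.png")
crop(d["scene"],130,370,170,290,3.3,"pics/c_sc.png")
W=world(d["top"])
np.set_printoptions(linewidth=250,precision=3,suppress=True)
for (u,v) in [(229,232),(229,225),(342,223),(340,200),(278,235),(278,200),(173,230),(250,240),(310,240)]: print(u,v,W[v,u])
print("z map nose");print((W[210:236:1,322:362:2,2]*1000).round(0))
print("z map stand");print((W[218:246:1,214:246:2,2]*1000).round(0))
E
```

```text
229 232 [ 0.422 -0.016  0.095]
229 225 [ 0.445 -0.012  0.055]
342 223 [ 0.454 -0.336  0.044]
340 200 [ 0.519 -0.33   0.056]
278 235 [ 0.415 -0.152  0.088]
278 200 [ 0.508 -0.152  0.121]
173 230 [0.427 0.138 0.097]
250 240 [ 0.405 -0.07   0.023]
310 240 [ 0.408 -0.246  0.001]
z map nose
[[ 2.  1. 30. 55. 57. 54. 56. 53. 51. 56. 51. 53. 50. 56. 59. 55. -1. -1.  1.  1.]
 [ 4. -1. 25. 58. 53. 54. 50. 54. 58. 56. 52. 57. 56. 54. 52. 50.  4. -5.  5.  1.]
 [ 1.  0. 19. 57. 55. 58. 51. 55. 55. 61. 57. 57. 51. 53. 53. -0.  5. -1.  3.  1.]
 [ 4.  1. 15. 58. 57. 57. 54. 52. 57. 53. 53. 51. nan 29. 17.  4.  1.  0. -3. -3.]
 [-1.  6.  7. 57. 49. 56. 57. 49. 14. 27. 14. 47. 43. 42. 46.  3.  0. -4. -6.  2.]
 [ 3. -1. 10. 54. 56.  8. 11. 12. 44. 41. 44. 45. 41. 45. 39.  4.  2. -2.  2.  5.]
 [ 1. -1.  3. 32. 29. 44. 44. 41. 50. 40. 43. 43. 39. 44. 48.  1.  0.  5.  1. -1.]
 [-2.  1. -1. -5. 34. 44. 49. 44. 49. 46. 42. 41. 49. 42. 47.  1.  2. -2.  1.  3.]
 [ 5. -6.  4. -2. 32. 44. 50. 47. 46. 45. 46. 44. 43. 43. 44.  2.  7.  6.  0.  3.]
 [-0. -1. -2. -2. 33. 45. 47. 49. 45. 47. 41. 46. 40. 48. 44.  3. 
[... 2982 characters left out ...]
 47.  53.  23.   8.   3.   3.   1.]
 [ -2.  -0.  50.  51.  49.  50.  51.  49.  54.  54.  53.  22.  -2.  -3.  -7.   2.]
 [  9.  -1.   1.  24.  32.  41.  51.  56.  52.  53.  49.  21.   2.   2.  -1.   3.]
 [ -0.   4.   1.   8.   0.   7.   4.  10.  26.  35.  40.  17.   3.  -2.  -3.   3.]
 [  1.   1.  -5.   6.   1.   7.   5.   5.   7.   4.   5.   4.   5.  -1.   0.  -6.]
 [ -3.   5.   0.   2.  -3.   3.  -0.  -1.   5.   8.   1.   2.  -4.  -4.   0.   4.]
 [  1.   2.   3.   3.  -3.   5.  -2.  -6.   5.  -0.   3.   3.   2.  -0.   2.  -0.]
 [  3.  -2.   3.  -0.  -3.   5.  -2.  -6.  -5.  -7.   4.   4.  -3.   1.   2.  -1.]
 [  0.  -5.   1.   6.  -2.   0.   4.  -1.   4.   1.   2.   4.   3.   6.   6.   6.]]
```

View pics/c_top.png

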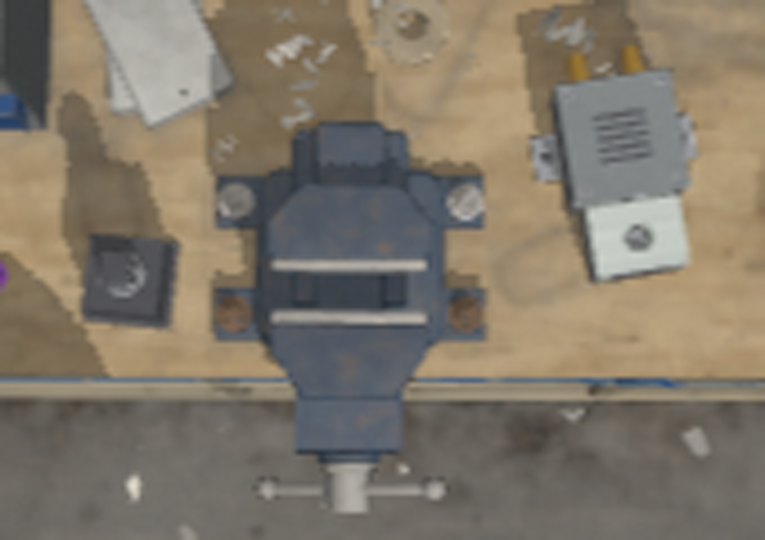

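View pics/c_sc.png

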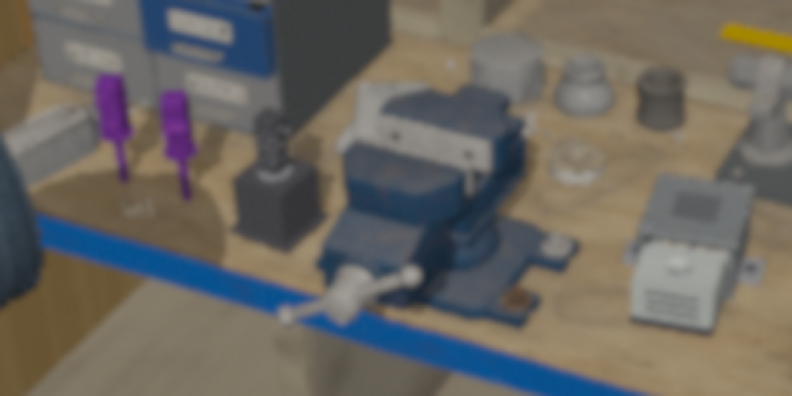

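```bash
cat >> h.py <<'E'
def ray(im,u,v,z):
    T=np.linalg.inv(im["camera_from_world"]); u=np.asarray(u,float);v=np.asarray(v,float)
    D=np.stack([(u-im["cx"])/im["fx"],(v-im["cy"])/im["fy"],np.ones_like(u)],-1)@T[:3,:3].T
    return T[:3,3]+D*((z-T[2,3])/D[...,2])[...,None]
def proj(im,P):
    P=np.atleast_2d(P);C=P@im["camera_from_world"][:3,:3].T+im["camera_from_world"][:3,3]
    return np.stack([C[:,0]/C[:,2]*im["fx"]+im["cx"],C[:,1]/C[:,2]*im["fy"]+im["cy"]],-1)
E
python3 - <<'E'
from h import *
np.set_printoptions(precision=4,suppress=True)
d=pickle.load(open("im0.pkl","rb"))
for n,im in d.items():
    W=world(im)
    def reg(x0,x1,y0,y1,z0,z1,zt,nm):
        m=(W[...,0]>x0)&(W[...,0]<x1)&(W[...,1]>y0)&(W[...,1]<y1)&(W[...,2]>z0)&(W[...,2]<z1)
        m=cv2.morphologyEx(m.astype(np.uint8),cv2.MORPH_OPEN,np.ones((2,2)))
        v,u=np.nonzero(m); P=ray(im,u,v,zt)[:,:2]
        rr=cv2.minAreaRect((P*1000).astype(np.float32))
        print(n,nm,len(u),"centroid",P.mean(0),"rect",np.round(rr[0],1),np.round(rr[1],1),round(rr[2],1),"meanz",W[v,u,2].mean(),"px",u.mean(),v.mean())
    reg(.46,.57,-.40,-.26,.049,.064,.054,"roof")
    reg(.40,.50,-.40,-.28,.037,.0485,.044,"nose")
    reg(.38,.47,-.06,.04,.09,.12,.106,"handle")
    reg(.38,.47,-.06,.04,.045,.0585,.052,"stand")
    reg(.38,.47,-.065,.06,.065,.2,.106,"pinall")
    reg(.3,.65,-.25,-.065,.10,.2,.14,"vise"); 
    q=(W[...,0]>.3)&(W[...,0]<.65)&(W[...,1]>-.25)&(W[...,1]<-.065)
    print("vise max z",np.nanpercentile(W[q][:,2],99.8), "y range of z>0.1",np.nanpercentile(W[q&(W[...,2]>.1)][:,1],[1,99]))
crop(d["top"],212,248,214,248,16,"pics/z_stand.png")
crop(d["top"],316,364,184,238,11,"pics/z_nose.png")
E
```

```text
scene roof 575 centroid [ 0.5106 -0.3327] rect [ 510.8 -332.2] [82.8 75.2] 9.2 meanz nan px 342.13565217391306 233.9808695652174
scene nose 311 centroid [ 0.4497 -0.342 ] rect [ 451.2 -341.8] [58.  72.9] 7.7 meanz nan px 336.7749196141479 251.7813504823151
scene handle 73 centroid [ 0.4143 -0.0218] rect [415.1 -21. ] [38.5 22.5] 31.5 meanz 0.09322611451434523 px 212.58904109589042 207.23287671232876
scene stand 186 centroid [ 0.4163 -0.0211] rect [420.3 -18. ] [51.8 55.7] 77.9 meanz 0.04780058707027339 px 214.53763440860214 224.5215053763441
scene pinall 158 centroid [ 0.3991 -0.0324] rect [400.6 -31.6] [74.5 24.6] 32.4 meanz nan px 212.9746835443038 211.27848101265823
scene vise 1611 centroid [ 0.3812 -0.1755] rect [ 387.1 -175.2] [178.9 112. ] 2.0 meanz nan px 260.3184357541899 217.19553072625698
vise max z 0.13272311726421873 y range of z>0.1 [-0.2023 -0.1086]
top roof 690 centroid [ 0.5164 -0.3276] rect [ 516.8 -327.9] [79.8 75.8] 8.9 meanz nan px 339.1898550724638 201.07101449275362
top nose 270 centroid [ 0.453  -0.3376] rect [ 453.2 -338. ] [45.3 60.5] 8.8 meanz nan px 342.4851851851852 223.34074074074073
top handle 56 centroid [ 0.4259 -0.0113] rect [425.  -10.5] [19.5 19.2] 1.1 meanz 0.09831240641547526 px 226.82142857142858 230.17857142857142
top stand 199 centroid [ 0.4254 -0.0123] rect [426.2 -10.6] [47.8 47.6] 85.9 meanz nan px 229.11557788944722 232.1356783919598
top pinall 67 centroid [ 0.4251 -0.0123] rect [425.  -11.9] [19.3 22.2] 0.3 meanz 0.09124308770992162 px 227.17910447761193 230.49253731343285
top vise 1588 centroid [ 0.4244 -0.1537] rect [ 424.8 -154.8] [172.   96.7] 0.6 meanz nan px 278.6523929471033 229.92254408060452
vise max z 0.13876340158521014 y range of z>0.1 [-0.1977 -0.106 ]
```

View pics/z_nose.png

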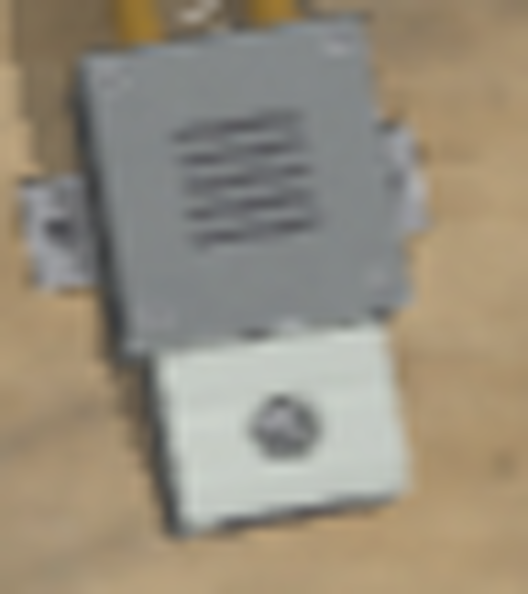

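View pics/z_stand.png

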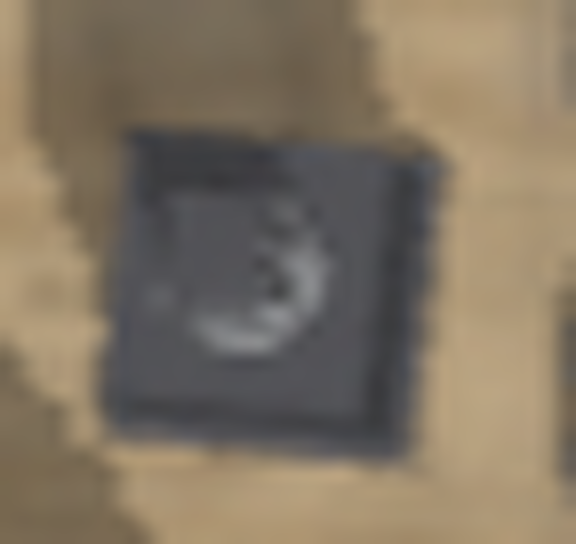

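The nose crop shows the hole at about (285,427) in the crop, i.e. (341.6,222.5) in the full image. The stand crop shows the pin's collar glint and a square handle, roughly aligned with the stand. The two cameras disagree by about 7 mm on the roof, so I'll check by overlaying the model on both.

```bash
cat > ov.py <<'E'
from h import *
def rect(c,yaw,lx,ly,x0=0):
    R=np.array([[np.cos(yaw),-np.sin(yaw)],[np.sin(yaw),np.cos(yaw)]])
    return np.array(c)+(np.array([[-lx,-ly],[lx,-ly],[lx,ly],[-lx,ly]])/2+[x0,0])@R.T
def z3(p,z): return np.c_[p,np.full(len(p),z)]
def overlay(im,polys,u0,u1,v0,v1,s,name):
    c=cv2.resize(cv2.cvtColor(im["pixels"][v0:v1,u0:u1],cv2.COLOR_RGB2BGR),None,fx=s,fy=s,interpolation=cv2.INTER_CUBIC)
    for P,col in polys:
        q=(proj(im,P)-[u0,v0]+.5)*s-.5
        cv2.polylines(c,[np.round(q*16).astype(np.int32)],True,col,1,cv2.LINE_AA,4)
    return c
E
python3 - <<'E'
from ov import *
d=pickle.load(open("im0.pkl","rb"))
y=np.deg2rad(9); o=[.5168,-.3279]
hx=np.array(o)-.064*np.array([np.cos(y),np.sin(y)])
t=np.linspace(0,2*np.pi,25)[:-1]; circ=lambda c,r:np.c_[c[0]+r*np.cos(t),c[1]+r*np.sin(t)]
polys=[(z3(rect(o,y,.08,.076),.054),(0,0,255)),(z3(rect(o,y,.044,.060,-.062),.044),(0,255,0)),(z3(circ(hx,.0105),.044),(255,0,0))]
s=[(.4256,-.0105)]
yy=np.deg2rad(-4.1)
polys2=[(z3(rect(s[0],yy,.048,.048),.052),(0,0,255)),(z3(rect(s[0],yy,.02,.02),.106),(0,255,0)),(z3(rect(s[0],yy,.02,.02),.056),(0,255,255))]
a=overlay(d["top"],polys,316,366,184,238,8,"")
b=overlay(d["scene"],polys,312,367,216,276,7,"")
H=max(a.shape[0],b.shape[0]);p=lambda i:cv2.copyMakeBorder(i,0,H-i.shape[0],0,0,0)
cv2.imwrite("pics/ov1.png",np.hstack([p(a),p(b)]))
a=overlay(d["top"],polys2,206,250,212,250,9,"")
b=overlay(d["scene"],polys2,192,236,196,250,8,"")
H=max(a.shape[0],b.shape[0])
cv2.imwrite("pics/ov2.png",np.hstack([p(a),p(b)]))
print(hx, ray(d["top"],341.6,222.5,.044))
E
```

```text
[ 0.45358795 -0.33791181] [ 0.45541989 -0.33502882  0.044     ]
```

View pics/ov1.png

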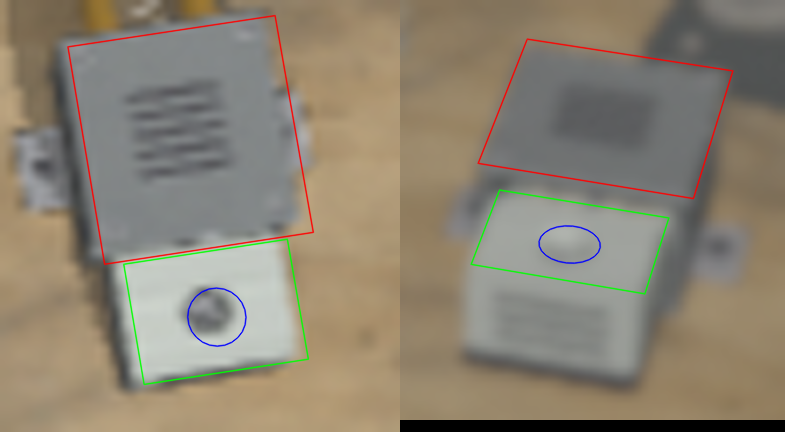

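View pics/ov2.png

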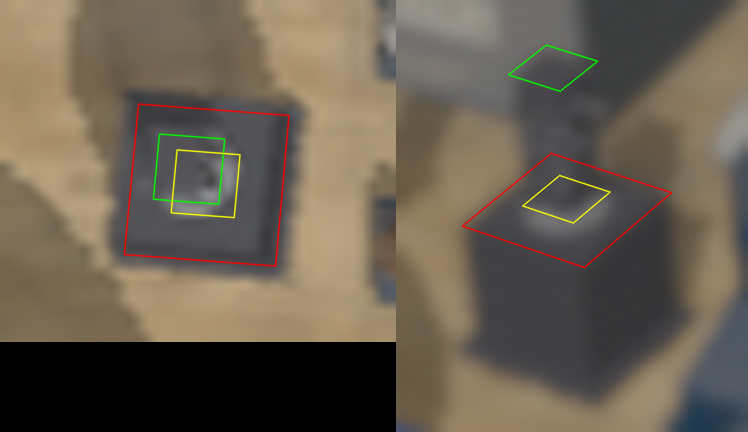

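Run:
```python
from ov import *
d=pickle.load(open("im0.pkl","rb"))
for n,im in d.items():
    g=cv2.cvtColor(im["pixels"],cv2.COLOR_RGB2GRAY).astype(np.float32)
    z=cv2.medianBlur(im["depth"],5)
    gm=lambda a:np.hypot(cv2.Sobel(a,cv2.CV_32F,1,0),cv2.Sobel(a,cv2.CV_32F,0,1))
    G=np.minimum(gm(g),150);Z=np.minimum(gm(z),.15)
    boxes=dict(top=[(90,520,110,260),(310,370,170,245),(205,310,190,290)],scene=[(130,540,120,300),(300,380,200,280),(190,310,180,280)])[n]
    for u0,u1,v0,v1 in boxes:
        A=G[v0-6:v1+6,u0-6:u1+6];best=cv2.matchTemplate(A,Z[v0:v1,u0:u1],cv2.TM_CCOEFF_NORMED)
        k=np.unravel_index(best.argmax(),best.shape); print(n,(u0,v0),"colour minus depth du,dv",k[1]-6,k[0]-6,best.max().round(3), best[6,6].round(3),best[k[0],max(0,k[1]-1):k[1]+2].round(3))
crop(d["scene"],310,370,214,276,10,"pics/zs.png")
crop(d["scene"],190,240,194,250,10,"pics/zs2.png")
```

```text
scene (130, 120) colour minus depth du,dv -1 0 0.28 0.278 [0.22  0.28  0.278]
scene (300, 200) colour minus depth du,dv -1 6 0.236 0.206 [0.221 0.236 0.218]
scene (190, 180) colour minus depth du,dv 0 0 0.231 0.231 [0.201 0.231 0.191]
top (90, 110) colour minus depth du,dv 0 0 0.455 0.455 [0.443 0.455 0.421]
top (310, 170) colour minus depth du,dv 0 0 0.454 0.454 [0.404 0.454 0.405]
top (205, 190) colour minus depth du,dv 0 0 0.418 0.418 [0.407 0.418 0.381]
```

View pics/zs.png

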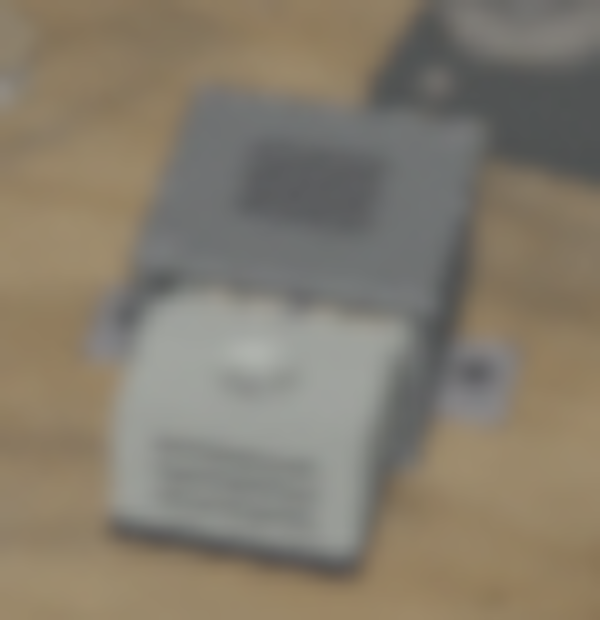

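View pics/zs2.png

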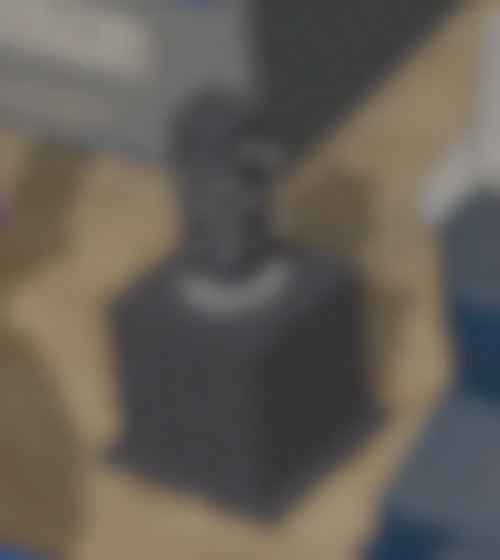

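Run:
```python
from ov import *
from scipy.optimize import least_squares
np.set_printoptions(precision=4,suppress=True)
d=pickle.load(open("im0.pkl","rb"))
# gradient-based fit: translate+yaw of box wireframe to RGB edges, per camera
t=np.array
def edges_unit(p):
    x,y,a=p; R=t([[np.cos(a),-np.sin(a)],[np.sin(a),np.cos(a)]])
    def seg(A,B):
        s=np.linspace(.05,.95,60)[:,None]; Q=t(A)*(1-s)+t(B)*s; Q=Q.astype(float); Q[:,:2]=Q[:,:2]@R.T+[x,y]; return Q
    r=[(-.04,-.038,.054),(.04,-.038,.054),(.04,.038,.054),(-.04,.038,.054)]
    return [seg(r[0],r[1]),seg(r[2],r[3]),seg(r[1],r[2]),seg(r[3],r[0])]
def edges_stand(p):
    x,y,a=p; R=t([[np.cos(a),-np.sin(a)],[np.sin(a),np.cos(a)]])
    r=[(-.024,-.024,.052),(.024,-.024,.052),(.024,.024,.052),(-.024,.024,.052)]
    out=[]
    for i in range(4):
        s=np.linspace(.08,.92,60)[:,None];Q=t(r[i])*(1-s)+t(r[(i+1)%4])*s;Q[:,:2]=Q[:,:2]@R.T+[x,y];out.append(Q)
    return out
from itertools import product
for name,fn,p0 in (("unit",edges_unit,[.5168,-.3279,np.deg2rad(9)]),("stand",edges_stand,[.4256,-.0105,np.deg2rad(-4)])):
  for n,im in d.items():
    lab=cv2.cvtColor(im["pixels"],cv2.COLOR_RGB2LAB).astype(np.float32)
    gx=cv2.Sobel(lab,cv2.CV_32F,1,0);gy=cv2.Sobel(lab,cv2.CV_32F,0,1)
    G=np.sqrt((gx**2+gy**2).sum(2)); G=np.minimum(G,120)
    def score(p):
        q=np.concatenate([proj(im,e) for e in fn(p)]).astype(np.float32)
        return cv2.remap(G,q[:,0],q[:,1],cv2.INTER_LINEAR).mean()
    res=[]
    for dx,dy,da in product(np.arange(-8,8.1,1),np.arange(-8,8.1,1),np.deg2rad(np.arange(-3,3.1,1))):
        p=[p0[0]+dx/1000,p0[1]+dy/1000,p0[2]+da]; res.append((score(p),dx,dy,np.rad2deg(p[2])))
    res.sort(reverse=True)
    print(name,n,[tuple(round(float(v),1) for v in k) for k in res[:4]])
# hole/rough roof centre from scene RGB
print("scene roof centre by eye",ray(d["scene"],340.75,233.5,.054))
print("scene hole by eye",ray(d["scene"],335.2,250.2,.044), "top",ray(d["top"],341.6,222.5,.044))
```

```text
unit scene [(69.8, -8.0, 0.0, 9.0), (69.7, -8.0, 0.0, 8.0), (69.7, -8.0, -1.0, 8.0), (69.7, -8.0, -1.0, 7.0)]
unit top [(108.5, 2.0, 3.0, 10.0), (108.5, 2.0, 3.0, 9.0), (108.2, 1.0, 3.0, 10.0), (108.1, 1.0, 3.0, 9.0)]
stand scene [(69.2, 8.0, 1.0, -1.0), (69.2, 8.0, 1.0, -2.0), (69.0, 8.0, 0.0, -1.0), (69.0, 8.0, 1.0, -3.0)]
stand top [(93.4, -5.0, 7.0, -6.0), (93.3, -5.0, 7.0, -5.0), (93.1, -5.0, 7.0, -7.0), (92.9, -5.0, 7.0, -4.0)]
scene roof centre by eye [ 0.5108 -0.329   0.054 ]
scene hole by eye [ 0.4538 -0.3364  0.044 ] top [ 0.4554 -0.335   0.044 ]
```

```bash
cat >> h.py <<'E'
def down(phi):  # tool down, jaw axis along world angle phi (deg)
    a=np.deg2rad((phi+90)/2); return [float(np.cos(a)),float(np.sin(a)),0.,0.]
E
python3 - <<'E'
from h import *
from cell import r
d=pickle.load(open("im0.pkl","rb"))
np.set_printoptions(precision=3,suppress=True)
print("collar scene",ray(d["scene"],212.8,221.6,.056)); T=np.linalg.inv(d["scene"]["camera_from_world"]);print("campos",T[:3,3], np.linalg.inv(d["top"]["camera_from_world"])[:3,3])
for phi in(-3,177,9,189):
    for p in([.4258,-.0105,.089],[.4535,-.3365,.2]):
        print(phi,p,r.inverse_kinematics(p,down(phi)))
E
```

```text
collar scene [ 0.421 -0.013  0.056]
campos [-0.51  -0.669  0.821] [ 0.3   -0.155  1.462]
-3 [0.4258, -0.0105, 0.089] [-0.134  0.407  2.09  -0.     0.645 -0.082]
-3 [0.4535, -0.3365, 0.2] [-0.721  0.437  1.666 -0.     1.038 -0.668]
177 [0.4258, -0.0105, 0.089] None
177 [0.4535, -0.3365, 0.2] [-0.721  0.437  1.666 -0.     1.038  2.473]
9 [0.4258, -0.0105, 0.089] [-0.134  0.407  2.09  -0.     0.645 -0.291]
9 [0.4535, -0.3365, 0.2] [-0.721  0.437  1.666 -0.     1.038 -0.878]
189 [0.4258, -0.0105, 0.089] [-0.134  0.407  2.09  -0.     0.645  2.85 ]
189 [0.4535, -0.3365, 0.2] [-0.721  0.437  1.666 -0.     1.038  2.264]
```

Run:
```python
from h import *
from cell import r
d=pickle.load(open("im0.pkl","rb"))
W=world(d["top"])
for y0 in np.arange(-.05,.6,.05):
    m=(W[...,1]>y0)&(W[...,1]<y0+.05)&(W[...,0]>.25)&(W[...,0]<.8)&(W[...,2]>.13)
    if m.any(): print(round(y0,2),"min x",np.percentile(W[m][:,0],1).round(3),"z",np.percentile(W[m][:,2],[5,95]).round(3))
```

```text
-0.05 min x 0.739 z [0.224 0.698]
0.0 min x 0.544 z [0.156 0.66 ]
0.05 min x 0.528 z [0.192 0.59 ]
0.1 min x 0.519 z [0.199 0.59 ]
0.15 min x 0.486 z [0.184 0.59 ]
0.2 min x 0.479 z [0.145 0.59 ]
0.25 min x 0.484 z [0.145 0.59 ]
0.3 min x 0.494 z [0.175 0.591]
0.35 min x 0.739 z [0.24 0.59]
0.4 min x 0.738 z [0.173 0.494]
0.45 min x 0.738 z [0.225 0.261]
0.5 min x 0.738 z [0.228 0.261]
0.55 min x 0.738 z [0.222 0.26 ]
```

Run:
```python
from h import *
from cell import r,optics
print(r.current_t())
r.move_to([.20,.35,.25],down(40)); print(r.current_t())
r.move_to([.4245,-.011,.18],down(-3)); print(r.current_t(),r.current_tool_pos(),r.current_contact_force())
r.move_linear([.4245,-.011,.089],vel=.08); print(r.current_t(),r.current_tool_pos(),r.current_contact_force())
for n in("scene","top"):
    im=optics.get_image(n); pickle.dump(im,open(f"pre_{n}.pkl","wb"))
    b=dict(scene=(150,270,140,260,4.8),top=(190,270,180,270,6))[n]; crop(im,*b,f"pics/pre_{n}.png")
```

```text
0.1
0.8417
2.425 [ 0.42465141 -0.01024472  0.18005675] [-0.26435528  0.63540546  0.70977507]
3.7083 [ 0.42475386 -0.0110166   0.08935865] [-0.19593658 -0.79342017  0.10931958]
```

View pics/pre_scene.png

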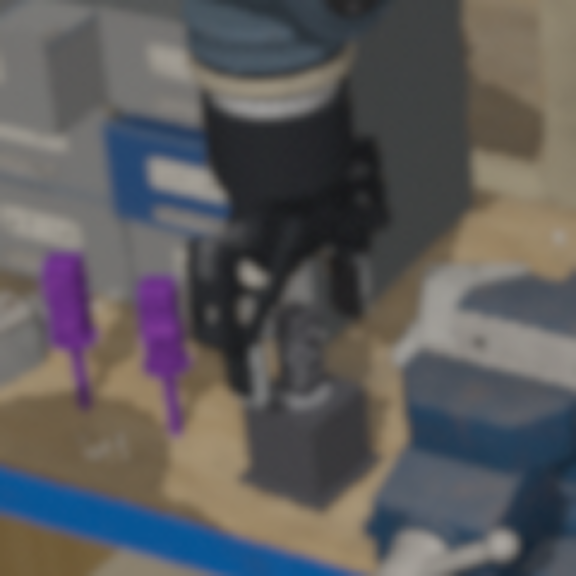

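View pics/pre_top.png

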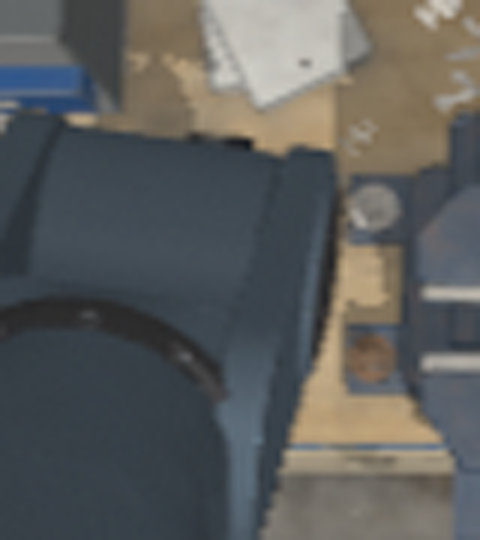

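The scene view shows the open jaws either side of the handle at about (300,345) in the crop; the top view is blocked by the arm. I'll grip now.

Run:
```python
from h import *
from cell import r,optics
f=lambda:np.mean([(r.sleep(.02),r.current_contact_force())[1] for _ in range(10)],0).round(2)
print(f(),r.current_t())
r.set_gripper(0.0,squeeze=80); print(r.current_opening(),r.current_tool_pos(),f(),r.current_torque(),r.current_t())
r.move_linear([.4245,-.011,.089+.02],vel=.05); print(f())
r.move_linear([.4245,-.011,.089+.06],vel=.1)
F=np.array([(r.sleep(.01),r.current_contact_force())[1] for _ in range(40)]);print(F.mean(0),F.std(0),r.current_t())
im=optics.get_image("scene"); pickle.dump(im,open("lift.pkl","wb"));crop(im,150,270,140,260,4.8,"pics/lift.png")
```

```text
[-0.19 -0.23  0.17] 3.975
0.221558638540879 [ 0.4250964 -0.011089   0.0892184] [3.42 0.17 0.97] [-0.05073405 -0.71229124 -0.05043769] 4.7583
[ 4.78 -0.37  1.22]
[ 0.07688779 -0.12844934 -1.18632365] [0.56853829 0.56181573 0.51448455] 6.3583
```

View pics/lift.png

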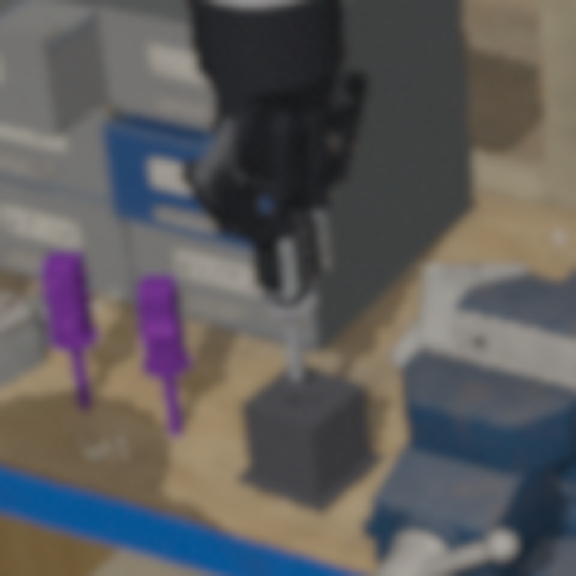

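Run:
```python
from h import *
from cell import r,optics
im=pickle.load(open("lift.pkl","rb"))
print("tip proj",proj(im,[.4245,-.011,.065]),"seen 211.2,218.9", "at +x,+y5mm",proj(im,[.4295,-.011,.065]),proj(im,[.4245,-.006,.065]))
r.move_linear([.4245,-.011,.30],vel=.2)
r.move_to([.456,-.3355,.30],down(9)); print(r.current_t(),r.current_tool_pos())
r.move_linear([.456,-.3355,.165],vel=.12); print(r.current_t(),r.current_tool_pos())
for n in("scene","top"):
    im=optics.get_image(n); pickle.dump(im,open(f"at_{n}.pkl","wb"))
    b=dict(scene=(305,375,190,280,6.5),top=(300,380,170,250,6))[n]; crop(im,*b,f"pics/at_{n}.png")
```

```text
tip proj [[212.45394828 217.74554109]] seen 211.2,218.9 at +x,+y5mm [[213.48932457 216.75801716]] [[210.79182481 217.29361182]]
8.55 [ 0.45620887 -0.33454842  0.29977182]
9.825 [ 0.45630341 -0.33572988  0.16571947]
```

View pics/at_scene.png

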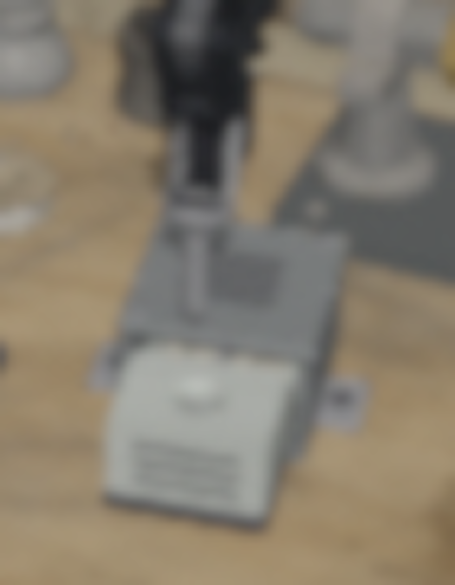

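View pics/at_top.png

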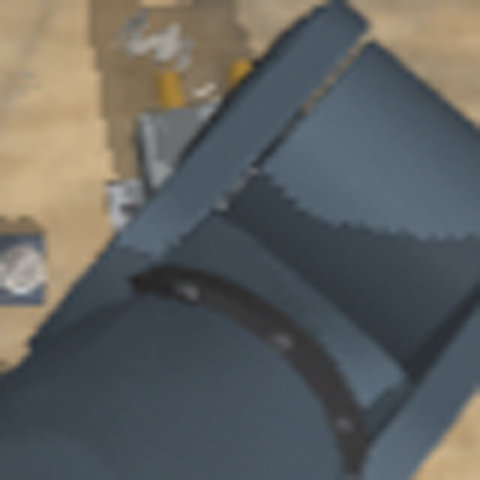

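The scene view shows the pin tip at about (334.0,238), with the nose hole (bright spot over a dark arc) at about (335.2,250.4). The top view is blocked by the arm.

Run:
```python
from h import *
im=pickle.load(open("at_scene.pkl","rb"))
np.set_printoptions(precision=4,suppress=True)
tip=np.array([.4563,-.3357,.0815]); pt=proj(im,tip)[0]; print("tip proj",pt)
off=np.array([334.0,237.7])-pt; print("cam offset",off)
h=np.array([335.2,250.4])
print("hole raw",ray(im,*h,.044),"corrected",ray(im,*(h-off),.044))
# dedicated zoom w/ enhanced contrast
c=im["pixels"][225:262,322:350]; c=cv2.normalize(c,None,0,255,cv2.NORM_MINMAX)
cv2.imwrite("pics/hz.png",cv2.resize(cv2.cvtColor(c,cv2.COLOR_RGB2BGR),None,fx=16,fy=16,interpolation=cv2.INTER_CUBIC))
```

```text
tip proj [335.9384 236.9494]
cam offset [-1.9384  0.7506]
hole raw [ 0.4531 -0.3367  0.044 ] corrected [ 0.4578 -0.3399  0.044 ]
```

View pics/hz.png

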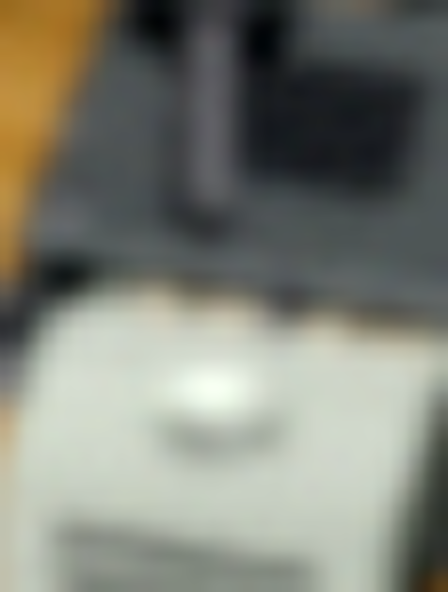

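Run:
```python
from h import *
im=pickle.load(open("at_scene.pkl","rb"))
np.set_printoptions(precision=4,suppress=True)
pt=proj(im,[.4563,-.3357,.0815])[0]
for t in ([334.6,237.8],[334.9,237.8],[334.6,238.4],[334.6,237.2]):
    print(ray(im,*(np.array([335.4,250.6])-(np.array(t)-pt)),.044))
```

```text
[ 0.4571 -0.3392  0.044 ]
[ 0.4568 -0.3385  0.044 ]
[ 0.4593 -0.3383  0.044 ]
[ 0.4548 -0.34    0.044 ]
```

```bash
cat >> h.py <<'E'
def F(r,n=8):
    return np.mean([(r.sleep(.01),r.current_contact_force())[1] for _ in range(n)],0)
E
python3 - <<'E'
from h import *
from cell import r,optics
x,y=.457,-.339
r.move_linear([x,y,.140],vel=.05)
f0=F(r,30); print("base",f0.round(2),r.current_tool_pos(),r.current_t())
z=.140
while z>.104:
    z-=.001
    r.move_linear([x,y,z],vel=.02)
    f=F(r)-f0
    print(round(z*1000),f.round(2),(r.current_tool_pos()*1e3).round(1),round(r.current_t(),2))
    if abs(f[2])>1.6 or np.hypot(f[0],f[1])>1.6: break
np.save("f0.npy",f0)
E
```

```text
base [-0.02  0.05 -1.13] [ 0.45708754 -0.33904623  0.14024115] 10.8333
139 [ 0.16 -0.26 -0.03] [ 457. -339.  139.] 11.15
138 [ 0.5  -0.14 -0.  ] [ 457. -339.  138.] 11.47
137 [ 0.05 -0.38 -0.02] [ 457. -339.  137.] 11.78
136 [-0.02  0.08 -0.27] [ 457. -339.  136.] 12.1
135 [ 0.1   0.24 -0.13] [ 457. -339.  135.] 12.42
134 [0.14 0.08 0.01] [ 457. -339.  134.] 12.73
133 [-0.31 -0.49 -0.15] [ 457. -339.  133.] 13.05
132 [-0.18 -0.04 -0.18] [ 457. -339.  132.] 13.37
131 [ 0.01  0.03 -0.25] [ 457. -339.  131.] 13.68
130 [-0.11 -0.13 -0.01] [ 457. -339.  130.] 14.0
129 [ 0.16 -0.26 -0.11] [ 457. -339.  129.] 14.32
128 [-0.1   0.17 -0.26] [ 457. -339.  128.] 14.63
127 [-0.04  0.05  0.04] [ 457. -339.  127.] 14.95
126 [ 0.04  0.08 -0.03] [ 457. -339.  126.] 15.27
125 [-0.3   0.16 -0.15] [ 457. -339.  125.] 15.58
124 [ 0.14 -0.03 -0.04] [ 457. -339.  124.] 15.9
123 [-0.25  0.07 -0.05] [ 457. -339.  123.] 16.22
122 [-0.09  0.01 -0.02] [ 457. -339.  122.] 16.53
121 [ 0.1   0.15 -0.12] [ 457. -339.  121.] 16.85
120 [-0.04 -0.25 -0.31] [ 457. -339.  120.] 17.17
119 [-0.34 -0.41  1.6 ] [ 457.1 -339.1  119.1] 17.48
```

Contact at 9 mm below the mouth with no sideways force, so the pin is in the hole. Now I'll press in small steps.

Run:
```python
from h import *
from cell import r,optics
x,y=.457,-.339
f0=np.load("f0.npy"); z=.119
while z>.1135:
    z-=.0005 if z<.117 else .001
    r.move_linear([x,y,z],vel=.02)
    f=F(r,12)-f0
    print(round(z*1000,1),f.round(2),(r.current_tool_pos()*1e3).round(2),round(r.current_t(),2))
    if f[2]>7.0 or np.hypot(f[0],f[1])>3: break
```

```text
118.0 [-0.43 -0.41  2.44] [ 457.06 -339.04  118.08] 17.83
117.0 [-0.59 -0.24  3.46] [ 457.03 -339.04  117.07] 18.18
116.5 [-0.69 -0.74  3.89] [ 457.02 -339.02  116.53] 18.53
116.0 [-0.68 -0.45  4.05] [ 457.02 -339.02  116.02] 18.88
115.5 [-0.81 -0.65  4.87] [ 457.03 -339.02  115.52] 19.23
115.0 [-0.93 -0.57  5.41] [ 457.   -339.03  115.03] 19.58
114.5 [-0.95 -0.94  5.82] [ 457.   -339.01  114.51] 19.93
114.0 [-1.14 -0.66  6.22] [ 457.02 -339.03  114.06] 20.28
113.5 [-1.56 -0.96  6.59] [ 457.01 -339.06  113.58] 20.63
```

Run:
```python
from h import *
from cell import r,optics
p0=np.array([.457,-.339,.1132]); a=np.deg2rad(9); u=-np.array([np.cos(a),np.sin(a),0]); n=np.array([-u[1],u[0],0])
f0=np.load("f0.npy")
r.move_linear(list(p0),vel=.02); f=F(r,12)-f0; print("press",f.round(2),r.current_t())
s=0
while s<.052:
    s+=.002 if s<.012 else .004
    r.move_linear(list(p0+u*s),vel=.02)
    f=F(r,6)-f0
    print(round(s*1e3),"along",(f@u).round(2),"side",(f@n).round(2),"z",f[2].round(2),(r.current_tool_pos()*1e3).round(1),round(r.current_t(),2))
    if np.linalg.norm(f)>11 or f[2]<5 : print("STOP");break
im=optics.get_image("scene"); pickle.dump(im,open("push.pkl","wb"));crop(im,305,375,190,280,6.5,"pics/push.png")
```

```text
press [-1.81 -0.75  6.77] 20.9833
2 along -1.09 side 0.17 z 6.49 [ 455.5 -339.3  113.5] 21.28
4 along -1.63 side -0.26 z 6.83 [ 453.6 -339.7  113.5] 21.58
6 along -1.47 side -0.24 z 6.58 [ 451.6 -340.   113.5] 21.88
8 along -1.5 side -0.62 z 6.65 [ 449.7 -340.3  113.5] 22.18
10 along -1.56 side 0.07 z 6.66 [ 447.7 -340.6  113.5] 22.48
12 along -1.86 side -0.22 z 6.42 [ 445.7 -340.9  113.5] 22.78
16 along -1.01 side -0.37 z 6.63 [ 441.7 -341.6  113.5] 23.18
20 along -1.45 side -0.07 z 6.74 [ 437.8 -342.2  113.5] 23.58
24 along -0.98 side -0.05 z 6.57 [ 433.8 -342.8  113.5] 23.98
28 along -1.39 side 0.04 z 6.76 [ 429.9 -343.5  113.5] 24.38
32 along -1.29 side 0.04 z 6.82 [ 425.9 -344.1  113.5] 24.78
36 along -0.75 side 0.4 z 7.34 [ 421.9 -344.7  113.5] 25.18
40 along -1.21 side 0.14 z 6.62 [ 418.  -345.3  113.5] 25.58
44 along -1.13 side -0.25 z 6.68 [ 414.  -346.   113.5] 25.98
48 along -1.29 side 0.15 z 6.95 [ 410.1 -346.6  113.5] 26.38
52 along -1.18 side 0.21 z 6.6 [ 406.2 -347.3  113.5] 26.78
```

View pics/push.png

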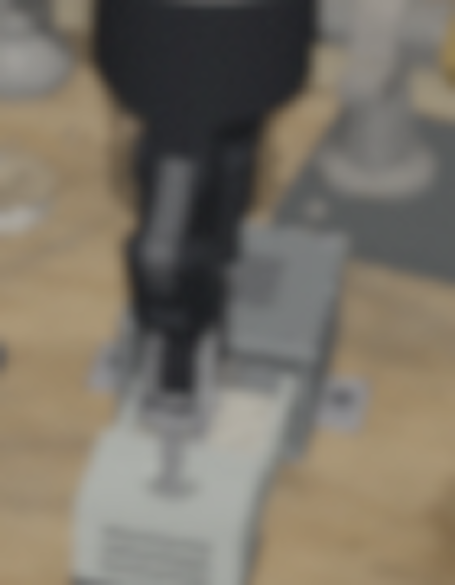

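The slide is well out, with the pin entering the hole at about (172,487) in the crop, i.e. (331,264.4). I'll push a little further in 1 mm steps.

Run:
```python
from h import *
from cell import r,optics
im=pickle.load(open("push.pkl","rb"))
A=ray(im,335.4,250.6,.044);B=ray(im,331.0,264.4,.044); print("moved est",np.linalg.norm(B-A),B-A)
p0=np.array([.457,-.339,.1132]); a=np.deg2rad(9); u=-np.array([np.cos(a),np.sin(a),0]); n=np.array([-u[1],u[0],0])
f0=np.load("f0.npy"); s=.052
while s<.0555:
    s+=.001
    r.move_linear(list(p0+u*s),vel=.02)
    f=F(r,8)-f0
    print(round(s*1e3),"along",(f@u).round(2),"side",(f@n).round(2),"z",f[2].round(2),(r.current_tool_pos()*1e3).round(1),round(r.current_t(),2))
    if f@u<-4.5: print("STOP");break
im=optics.get_image("scene"); pickle.dump(im,open("push2.pkl","wb"));crop(im,305,375,200,290,6.5,"pics/push2.png")
```

```text
moved est 0.054200836664062155 [-0.05337462 -0.00942765  0.        ]
53 along -2.16 side 0.39 z 6.58 [ 405.3 -347.4  113.5] 27.15
54 along -1.94 side -0.32 z 6.9 [ 404.3 -347.6  113.5] 27.47
55 along -1.96 side 0.14 z 6.84 [ 403.3 -347.8  113.5] 27.78
56 along -2.28 side 0.15 z 6.66 [ 402.3 -347.9  113.5] 28.1
```

View pics/push2.png

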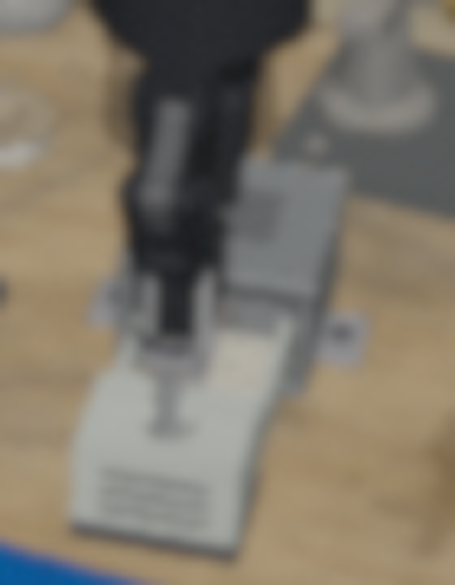

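Run:
```python
from h import *
im=pickle.load(open("push2.pkl","rb")); im1=pickle.load(open("at_scene.pkl","rb"))
for a,b in (((320.3,266),(315.6,280.6)),((345.3,269.5),(340.7,284.4))):
    D=ray(im,*b,.005)-ray(im,*a,.005); print(D.round(4),np.linalg.norm(D).round(4))
# template match of front grille pattern
g1=cv2.cvtColor(im1["pixels"],cv2.COLOR_RGB2GRAY);g2=cv2.cvtColor(im["pixels"],cv2.COLOR_RGB2GRAY)
u0,u1,v0,v1=320,348,254,272
t=g1[v0:v1,u0:u1]; res=cv2.matchTemplate(g2[v0-4:v1+30,u0-15:u1+10],t,cv2.TM_CCOEFF_NORMED)
k=np.unravel_index(res.argmax(),res.shape); s=(k[1]-15,k[0]-4); print("shift px",s,res.max())
c=np.array([334,263.]); D=ray(im,*(c+s),.022)-ray(im,*c,.022); print(D,np.linalg.norm(D))
```

```text
[-0.0545 -0.0104  0.    ] 0.0555
[-0.0554 -0.0088  0.    ] 0.0561
shift px (np.int64(-5), np.int64(14)) 0.9549841
[-5.29104490e-02 -7.92563624e-03  1.11022302e-16] 0.05350076007323964
```

Three image estimates put the slide at 53.5–56 mm out, clear of the 48 mm lock point. I'll lift the pin and check.

Run:
```python
from h import *
from cell import r,optics
p=r.current_tool_pos().copy(); f0=np.load("f0.npy")
for dz,v in((.006,.03),(.03,.06)):
    r.move_linear([p[0],p[1],.1132+dz],vel=v); print((F(r,6)-f0).round(2))
r.move_linear([p[0],p[1],.30],vel=.2)
r.move_to([.4285,-.011,.30],down(-3)); print(r.current_t())
im=optics.get_image("scene"); im2=optics.get_image("top"); pickle.dump((im,im2),open("out.pkl","wb"))
crop(im,290,380,200,300,5.5,"pics/out_s.png"); crop(im2,310,370,180,250,8,"pics/out_t.png")
r.move_linear([.4285,-.011,.150],vel=.15)
im=optics.get_image("scene"); crop(im,180,250,170,260,6.5,"pics/ret.png"); pickle.dump(im,open("ret.pkl","wb"))
print(r.current_t(),r.current_tool_pos(),F(r,20)-f0)
```

```text
[ 0.8  -0.52  1.66]
[-0.14 -0.05 -0.26]
31.3583
32.6583 [ 0.42891755 -0.01107441  0.15067985] [-0.07355678 -0.00981159 -0.02156043]
```

View pics/out_t.png

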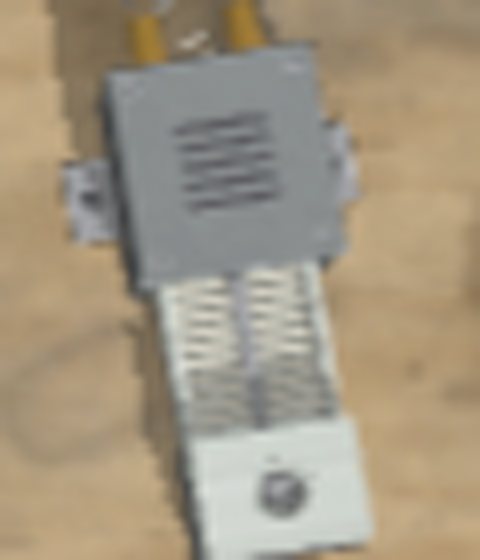

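View pics/ret.png

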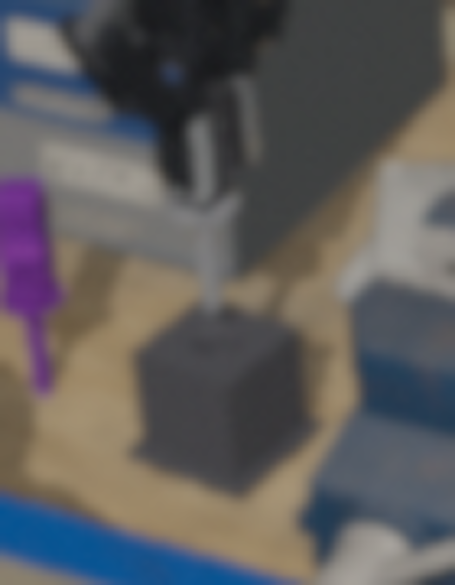

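The top view shows the slide out, with the hole now at about (344.9,241.1) — roughly 54 mm of travel. The return view shows the tip (210,312) above the stand hole (about 213,343). I'll insert it slowly.

Run:
```python
from h import *
from cell import r,optics
x,y=.4285,-.011; f0=np.load("f0.npy")
r.move_linear([x,y,.141],vel=.05); z=.141
while z>.0895:
    z-=.0015 if z>.127 else (.005 if z>.100 else .0015)
    z=max(z,.0895)
    r.move_linear([x,y,z],vel=.03); f=F(r,5)-f0
    print(round(z*1e3,1),f.round(2),(r.current_tool_pos()*1e3).round(1),round(r.current_t(),2))
    if np.linalg.norm(f)>5: print("STOP");break
```

```text
139.5 [-0.24 -0.01 -0.21] [428.5 -11.  139.5] 33.45
138.0 [ 0.21  0.55 -0.01] [428.5 -11.  138. ] 33.74
136.5 [ 0.46  0.27 -0.23] [428.5 -11.  136.5] 34.03
135.0 [ 0.14 -0.07  0.05] [428.5 -11.  135. ] 34.33
133.5 [ 0.1  -0.22  0.  ] [428.5 -11.  133.4] 34.62
132.0 [ 0.31 -0.06 -0.02] [428.5 -11.  132. ] 34.91
130.5 [ 0.7   0.13 -0.15] [428.5 -11.  130.4] 35.2
129.0 [ 0.15 -0.05 -0.05] [428.5 -11.  129. ] 35.49
127.5 [-0.34 -0.24 -0.15] [428.5 -11.  127.5] 35.78
126.0 [ 0.1  -0.07 -0.15] [428.5 -11.  125.9] 36.08
121.0 [-0.45 -0.01 -0.06] [428.4 -11.  120.9] 36.43
116.0 [ 0.17 -0.16 -0.05] [428.5 -11.  115.9] 36.79
111.0 [ 0.11 -0.12 -0.36] [428.4 -11.  110.9] 37.15
106.0 [-0.25 -0.47  0.06] [428.5 -11.  105.9] 37.51
101.0 [ 0.19 -0.16 -0.19] [428.4 -11.  100.9] 37.87
96.0 [ 0.06 -0.47  0.17] [428.4 -11.   95.9] 38.23
94.5 [ 0.67 -0.3  -0.44] [428.5 -11.   94.5] 38.52
93.0 [-0.01  0.08  0.23] [428.5 -11.   93. ] 38.81
91.5 [ 0.36  0.16 -0.08] [428.5 -11.   91.5] 39.1
90.0 [ 0.08  0.1  -0.2 ] [428.5 -11.   89.9] 39.39
89.5 [ 0.16 -0.15  0.31] [428.5 -11.   89.5] 39.68
```

Run:
```python
from h import *
from cell import r,optics
x,y=.4285,-.011; f0=np.load("f0.npy")
r.move_linear([x,y,.0888],vel=.01); print((F(r)-f0).round(2))
r.set_gripper(.6); r.set_gripper(1.0); r.sleep(.3); print(r.current_opening(),(F(r)-f0).round(2))
r.move_linear([x,y,.30],vel=.1); r.move_to([.25,.0,.40],down(-3)); print(r.current_t())
im=optics.get_image("scene"); im2=optics.get_image("top"); pickle.dump((im,im2),open("fin.pkl","wb"))
crop(im,180,250,170,260,6.5,"pics/fin_s.png"); 
for n,i in(("scene",im),("top",im2)): cv2.imwrite(f"pics/fin_{n}.png",cv2.cvtColor(i["pixels"],cv2.COLOR_RGB2BGR))
crop(im,300,380,210,290,7,"pics/fin_u.png")
```

```text
[-1.34 -0.04  7.42]
1.0003132741905223 [0.14 0.04 1.07]
44.3083
```

View pics/fin_s.png

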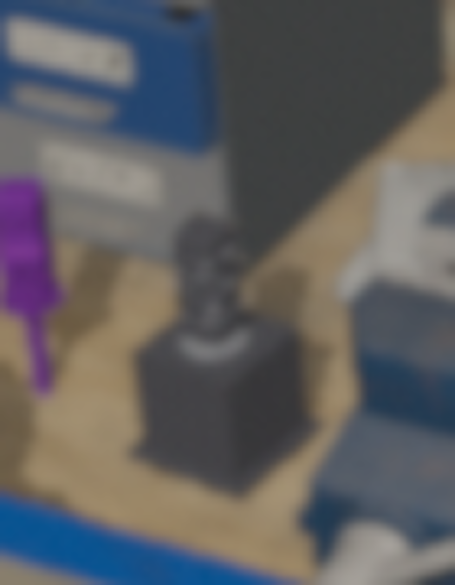

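View pics/fin_scene.png

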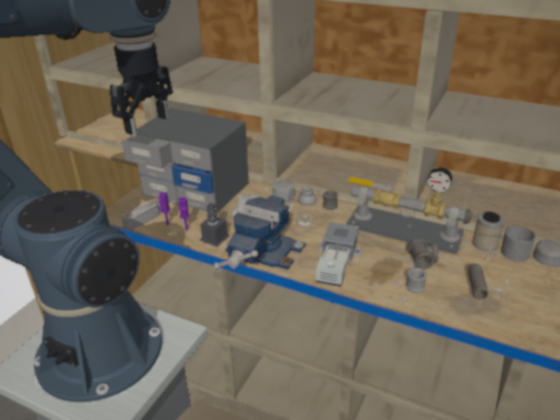

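View pics/fin_top.png

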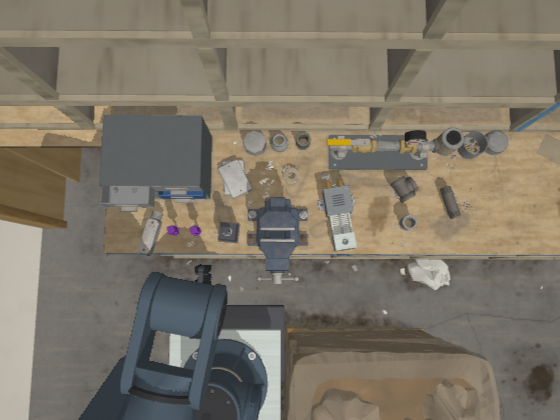

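Run:
```python
from h import *
np.set_printoptions(precision=4,suppress=True)
im,t=pickle.load(open("fin.pkl","rb")); d=pickle.load(open("im0.pkl","rb")); o=d["top"]
W=world(t);W0=world(o)
print("hole depth now",np.nanmedian(W[240:243,344:347,2]),np.nanmean(W[240:243,344:347,2]),"before",np.nanmedian(W0[221:224,341:344,2]),np.nanmean(W0[221:224,341:344,2]))
A,B=ray(o,341.6,222.5,.044),ray(t,344.9,241.1,.044);print("slide",np.linalg.norm(A-B))
for w in(W0,W):
    m=(w[...,0]>.38)&(w[...,0]<.47)&(w[...,1]>-.06)&(w[...,1]<.04)&(w[...,2]>.095)&(w[...,2]<.13)
    print("handle",m.sum(),np.median(w[m],0))
# changed pixels on bench
df=np.abs(t["pixels"].astype(int)-o["pixels"]).max(2)>40
df[250:]=0
n,l,s,c=cv2.connectedComponentsWithStats(df.astype(np.uint8))
print([(c[i].round(),s[i,4]) for i in range(1,n) if s[i,4]>8])
```

```text
hole depth now 0.036562176468271756 0.03761260132676823 before 0.03460300060063015 0.03603558722255822
slide 0.05428572863568993
handle 55 [ 0.4291 -0.0089  0.1055]
handle 61 [ 0.4266 -0.0087  0.1063]
[(array([ 32., 114.]), np.int32(1090)), (array([101., 112.]), np.int32(162)), (array([ 37., 136.]), np.int32(1086)), (array([ 97., 139.]), np.int32(137)), (array([136., 221.]), np.int32(21)), (array([339., 217.]), np.int32(22)), (array([347., 218.]), np.int32(10)), (array([351., 217.]), np.int32(9)), (array([343., 237.]), np.int32(505)), (array([189., 225.]), np.int32(28)), (array([209., 240.]), np.int32(245)), (array([156., 246.]), np.int32(15)), (array([145., 247.]), np.int32(19))]
```

The checks agree, so I'm handing in. The pin's top is at 106 mm (seated), the slide is about 54 mm out, the button is back at its starting height, and the bystanders haven't moved.

Run:
```python
from cell import r
print(r.current_t(),r.current_contact_force()); r.hand_in(); print(r.current_t())
```

```text
44.4083 [0.32756343 0.20446999 0.69527672]
the job is handed in; nothing more can be done
the job is handed in; nothing more can be done
```

The pin went through the whole sequence and is back in its stand with the slide out. I handed the job in at 44.4 s of the 64 s allowed; no verdict is reported.

**What was done**
- **Press:** I felt the button about 9 mm below the hole mouth. I pressed it roughly 4.8 mm, at about 6.7 N, before the slide was pushed.
- **Push:** I pushed the slide out in small steps with the button held down. The button force stayed at 6.4–7.3 N, and the push along the slide never read above about 2.3 N.
- **Return:** I lifted the pin over the vise and set it back in the stand. It met no noticeable side force until the collar seated (about 7 N at seating), and then I let go and backed away.

**Last checks**
- **Slide:** it measures about 54 mm out; the estimates ranged from 53.5 to 56 mm, all beyond the 48 mm lock point.
- **Button:** by depth image it is back up to within about 2 mm of its starting height. That is as fine as the depth image allows, and coarser than the 1.5 mm limit. I did not test the lock by pushing back.
- **Pin:** its top is at 106 mm, as it should be when seated, and it looks upright.
- **Bystanders:** before-and-after pictures show no change at any of them.

**Disagreements**
- **Cameras:** they differed by up to about 7 mm on the unit's position. I resolved this by sighting the pin tip against the hole in the same picture.
- **First grasp:** it was about 4 mm off in x, which pressed the pin sideways in the stand with about 5 N. I corrected for this when putting the pin back.

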